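# Move the paint caddy from the old hook stand to the blue one

### The arm

A 6-joint arm with a two-finger parallel gripper is mounted at the origin on the work surface. World frame = base frame: x ahead of the robot, y to its left, z up, the work surface at z = 0. Lengths are in m, angles in rad, forces in N, time in s.
With the tool pointing down it reaches from about 0.275 to 0.825 m from the base axis. Payload 5.2 kg.
Tool frame: the origin (TCP) lies on the centre line of the jaws, within the pads' length; the fingertips stand 19 mm ahead of it and the grasp point (between the pads) is the TCP; z points along the fingers, y is the line along which they close (so a half turn about z gives the same grasp; the last joint's range is limited). The gripper opens to 93 mm and grips with 3 to 60 N. Pads are 15 mm wide; open, the fingers measure 128 mm over their backs; the gripper's body (75 mm by 188 mm) begins 65 mm behind the grasp point.
Start: joints at [-1.434, 0.259, 1.535, -0, 1.348, -0.203], TCP at [0.183, -0.519, 0.238] pointing down, gripper open.
Joint ranges: [-3.14, 3.14], [-0.91, 2.08], [0.19, 2.58], [-1.22, 4.36], [0.22, 2.71], [-3.12, 3.12]. Speed limits (rad/s): [2.57, 2.57, 3.14, 3.14, 3.14, 3.14].

### API

Orientations are given as [roll, pitch, yaw] about the fixed x, y, z axes, in that order (R = Rz(yaw) Ry(pitch) Rx(roll)).
In Python, from workcell import bot, optics, finder gives the robot as it stands. The module is installed in compiled form; this text tells all that it offers.
- The arm moves only by the shell command python3 -m handwheel 'ROWS'. ROWS is JSON, a list of rows, each an object with "xyz": the shift along the tool's x, y, z in m, a list of three; "turn": the turn about the tool's z in degrees; "hand": the opening, from 0 (shut) to 1 (fully open). A call has 1 to 12 rows; each row is the pose to reach, as a shift and turn from the pose commanded when the call began, along the tool's axes at that moment; what a row does not reach only later rows make up. A row lasts 1/10 s, in which the tool goes at most 50 mm and 8.59 degrees, less where a joint would pass 70% of its speed; a pose out of reach is approached as far as the arm can. A call with a gripper value outside its range is refused whole. The fingers move at their own pace and stop on an object; the grip force is fixed at half the most. Time passes only in rows, so rows that repeat a pose let the fingers close. It gives the time, the measured TCP pose, the force, the opening and the grip force at its end, in the units of the state.
- bot.sense(): the state, without advancing time (a new reading comes with each control period).
- optics.get_image(name): name is "scene" or "top" or "wrist"; returns a dict with "pixels" (384x512x3 uint8, red, green, blue), "fx", "fy", "cx", "cy" (pixels), "position" and "rotation" of the camera in the world. Camera axes: x right, y down, z forward; pixel columns grow to the right and rows downward; lengths in m; the calibration is good to about 2 mm. A picture is of the moment at which its call begins. There is no depth.
- bot.finish_job(): hands the job in; it is judged then, once.
Trained networks look in the newest picture that a camera, given by its name, has taken for a name from the list of things; names that differ only in an ending like _2 or _b are one class to them, and where a whole thing is asked for, a point or a joint stands for the part that bears it (a point fixed in the world has none). Each returns a list of dicts, best first, with "score" (0 to 1); they miss things now and then, are a little off and sometimes report something else, mostly with a low value. They report only what shows in the picture. A call takes as long as a camera call.
- finder.find_in(camera, query): "uv" ([column, row] in pixels, amid what is visible of it).
- finder.outline_of(camera, query): "region" (384x512 bool, what is visible of it) and "uv" ([column, row] in pixels, amid what is visible of it).
- finder.mark_of(camera, query): "uv" ([column, row] in pixels: a listed point, or the origin of a listed thing).
The state is a dict: "time": time; "joints": joint angles; "dq": joint speeds; "joint_torque": joint torques, N m; "position": TCP position; "orientation": TCP orientation; "ft_force": force on the tool from outside, world axes, zero at the start; "moment": the same for the moment, N m; "finger_gap": finger opening in m; "grasp_force": force on a finger pad.
Only numpy, scipy, OpenCV 4.12 (cv2) and the standard library are available. Lean on these libraries where they do the work, as an engineer would, in place of code of your own. Each camera call takes 0.05 s, during which the arm holds its last target. There are 200 camera calls.

### The job

Take the yellow paint caddy, with its two pots, off the grey hook stand and hang it on the blue stand, without setting it down on the way and keeping it level. The blue stand's bar has one notch across its top, which may be nearer or farther along the bar: feel for it with the caddy's rod and lower the rod gently to the bottom of the notch, pressing and knocking no harder than a light hand would (under 25 N) on either stand, and only then let go so that it hangs still. Leave the other things on the table where they are.

Things in the scene. Friction and masses are not known exactly. Their poses are not given: they have to be found in the camera images.
- caddy: Yellow open tray, 80 x 134 mm, 40 mm high, under an arch (bail) of 8 mm round dark steel bar that stands on its two short sides; 0.55 kg or so with both pots. Origin: centre of the tray's underside; z up. The arch's level top, the rod, runs 80 mm along y, 150 mm above the origin. It starts with the rod in the notch of the grey stand's bar, the bar passing through the arch.
- caddy_rod (a point): Middle of the caddy's rod, on its centre line (rod 8 mm thick, along the caddy's y); 150 mm above the caddy's origin. On the plain bar this centre line lies 4 mm above the bar's top, seated in a notch 3 mm below it.
- caddy_grip (a point): Point to grip, in the upright square wooden grip on top of the rod (18 x 18 mm, from 153 to 207 mm above the caddy's origin, sides along the caddy's x and y); 37 mm above the rod's centre line.
- old_stand: Grey hook stand, fixed. Origin: on the table under the post's axis; z up; its bar points along its -x. Post 22 mm square, with a black 34 mm clamp up to 247 mm high; base plate 90 x 130 mm.
- old_bar_top (a point): On the grey stand's post axis at the height of its bar's top (240 mm above the table), axes as the stand's. Bar 16 mm wide along -x, notch 106 mm from the axis; at its free end, 160 to 166 mm from the axis, a lip stands 12 mm above the bar's top: the caddy comes off by lifting its rod over the lip and drawing it off along the bar.
- new_stand: Blue hook stand, fixed, same frame and sizes as the grey one, but its steel bar is clamped farther in or out: its notch lies anywhere from 84 to 128 mm from the post's axis (not measured, to be found), its lip 54 to 60 mm beyond the notch. The bar is rigid and does not slide in its clamp.
- new_bar_top (a point): On the blue stand's post axis at the height of its bar's top (240 mm above the table); axes as the stand's, bar along -x, level, 16 mm wide. Its notch is 7 mm deep and 10.5 mm wide, with rounded edges (3.5 mm radius). The bar's top is plain and smooth from the clamp (17 mm from the axis) to the notch and from the notch to the lip.
- pot_red: Red closed paint pot, 55 mm across, 62 mm high, about 0.12 kg, standing loose in the tray's +y cell. Origin: centre of its underside.
- pot_green: Green closed paint pot, same size, standing loose in the tray's -y cell.
- cup_teal: Bystander, leave alone: blue-green paint cup, 86 mm across, 105 mm high.
- cup_brown: Bystander, leave alone: dark brown paint cup, 86 mm across, 105 mm high.
- cup_clear: Bystander, leave alone: clear paint cup with green paint, 78 mm across, 95 mm high.
- lid_yellow: Bystander, leave alone: round lid used as a palette with yellow paint, 90 mm across, 15 mm high.
- lid_green: Bystander, leave alone: round lid used as a palette with green paint, 90 mm across, 15 mm high.
- brush: Bystander, leave alone: paint brush lying on the table.
- bottle: Bystander, leave alone: white plastic bottle, 72 mm across, 190 mm high.

How it is judged:
On the way, in this order (a step that is already met when the one before it is completed fails the run):
1. the caddy is lifted off the grey stand and clear of its bar (contact force between caddy and old_stand below 0.05 N and (x of caddy_rod in the frame of old_bar_top below -0.17 m or horizontal distance between caddy_rod and old_bar_top above 0.2 m)), for 0.1 s.
2. the caddy's rod bears on the blue stand's bar (contact force between caddy and new_stand above 0.7 N and y of caddy_rod in the frame of new_bar_top between -0.015 and 0.015 m and x of caddy_rod in the frame of new_bar_top between -0.18 and -0.02 m and z of caddy_rod in the frame of new_bar_top between -0.007 and 0.008 m), for 0.2 s.
At the end, for the whole second after the job is handed in: The caddy hangs free on the blue stand, its rod down in the notch (centre line 1 mm or more below the bar's top; the bottom gives 3 mm) and within 12 mm of the bar's middle line, within 0.15 rad of level and still (under 40 mm/s), both pots upright (0.2 rad) in its tray (z of caddy_rod in the frame of new_bar_top between -0.007 and -0.001 m and y of caddy_rod in the frame of new_bar_top between -0.012 and 0.012 m and x of caddy_rod in the frame of new_bar_top between -0.142 and -0.07 m and contact force between caddy and new_stand above 2 N and contact force between caddy and old_stand below 0.05 N and linear speed of caddy below 0.04 m/s and angle between caddy's own z axis and vertical below 0.15 rad and angle between each of pot_red, pot_green's own z axis and vertical below 0.2 rad and distance between each of pot_red, pot_green and caddy below 0.06 m); the robot touches nothing.
It fails at once if the caddy pressed or knocked against either stand with more than 25 N (contact force between caddy and new_stand above 25 N or contact force between caddy and old_stand above 25 N).
It fails at once if the caddy tilted more than 0.3 rad from level (angle between caddy's own z axis and vertical above 0.3 rad).
It fails at once if the caddy let fall (held by neither the gripper nor a bar, its rod above the level of the bars' tops) (contact force between caddy and the fingers below 0.05 N and contact force between caddy and new_stand below 0.05 N and contact force between caddy and old_stand below 0.05 N and distance of caddy from where it was at the start of the episode above 0.05 m and z of caddy_rod in the frame of new_bar_top above 0 m).
It fails at once if the caddy set down or dropped (underside lower than 60 mm above the table) (height (world z) of caddy below 0.06 m).
It fails at once if a bystander moved by more than 25 mm (distance of any of cup_teal, cup_brown, cup_clear, lid_yellow, lid_green, brush, bottle from where it was at the start of the episode above 0.025 m).
It also fails if it takes over 72 s, if anything falls off the work surface, if the arm or the gripper's body presses on something with over 40 N, if the wrist force passes 120 N, or if a joint passes its speed limit or range.

## Working session

There is one attempt and no reset: what is moved stays moved. The work goes in short steps, Python scripts to look and compute and a shell command to move; the robot and the scene stay as the last step left them, time stands still between calls to the robot, and variables do not carry over. Pictures are saved under pics/ and viewed, at most 10 in all, crops included, and the job is handed in when it is done.

```bash
mkdir -p pics
cat > h.py <<'E'
import numpy as np, cv2
from workcell import bot, optics, finder
def ray(im,uv):
    d=np.array([(uv[0]-im["cx"])/im["fx"],(uv[1]-im["cy"])/im["fy"],1.]); d=np.array(im["rotation"])@d
    return np.array(im["position"]),d/np.linalg.norm(d)
def tri(rs):
    A=np.zeros((3,3));b=np.zeros(3)
    for p,d in rs:
        P=np.eye(3)-np.outer(d,d);A+=P;b+=P@p
    x=np.linalg.solve(A,b); return x,[round(float(np.linalg.norm((np.eye(3)-np.outer(d,d))@(x-p))),4) for p,d in rs]
def atz(r,z): p,d=r; return p+d*(z-p[2])/d[2]
def save(im,n): cv2.imwrite("pics/"+n,im["pixels"][:,:,::-1])
E
python3 - <<'E'
from h import *
ims={}
for c in ["scene","top","wrist"]:
    ims[c]=optics.get_image(c)
    if c!="wrist": save(ims[c],c+"0.png")
    im=ims[c]; print(c,np.round(im["position"],3),im["fx"],np.round(im["rotation"],2).tolist())
for q in ["caddy","caddy_rod","caddy_grip","old_stand","old_bar_top","new_stand","new_bar_top","cup_teal","cup_brown","cup_clear","bottle","lid_yellow","lid_green","brush"]:
    rs=[]
    for c in ["scene","top"]:
        m=finder.mark_of(c,q)
        if m: rs.append(ray(ims[c],m[0]["uv"])); print(q,c,np.round(m[0]["uv"],1),round(m[0]["score"],2))
    if len(rs)==2: x,e=tri(rs); print("   ",np.round(x,4),e)
s=bot.sense(); print({k:np.round(v,3).tolist() for k,v in s.items()})
E
```

```text
scene [1.096 0.714 0.896] 386.7267510012713 [-2.26, 0.0, 2.54]
top [ 0.489 -0.021  1.57 ] 390.89971384697265 [-3.08, 0.0, -1.59]
wrist [ 0.259 -0.492  0.384] 269.1605429835959 [2.85, 0.0, -1.23]
caddy scene [251.8 179.6] 0.89
caddy top [292.  200.3] 0.7
    [0.7925 0.3465 1.233 ] [0.6719, 0.6719]
caddy_rod scene [249.6 141.4] 0.97
caddy_rod top [293.8 197.5] 0.77
    [0.7925 0.3465 1.233 ] [0.6719, 0.6719]
caddy_grip scene [246.6 128.2] 0.87
caddy_grip top [297.3 196.9] 0.78
    [0.7925 0.3465 1.233 ] [0.6719, 0.6719]
old_stand scene [222.4 209.6] 0.72
old_stand top [289.4 175.7] 0.69
    [0.7925 0.3465 1.233 ] [0.6719, 0.6719]
old_bar_top scene [219.2 149.9] 0.85
old_bar_top top [295.7 168.1] 0.91
    [0.7925 0.3465 1.233 ] [0.6719, 0.6719]
new_stand scene [251. 277.] 0.63
new_stand top [213.7 159.1] 0.98
    [0.7925 0.3465 1.233 ] [0.6719, 0.6719]
new_bar_top scene [255.9 220. ] 0.75
new_bar_top top [207.4 146.5] 0.72
    [0.7925 0.3465 1.233 ] [0.6719, 0.6719]
cup_teal scene [349.  349.7] 0.89
cup_teal top [143. 176.] 0.65
    [0.7925 0.3465 1.233 ] [0.6719, 0.6719]
cup_brown scen
[... 300 characters left out ...]
6719, 0.6719]
lid_yellow scene [262.1 229.4] 0.51
lid_yellow top [247.7 191.1] 0.78
    [0.7925 0.3465 1.233 ] [0.6719, 0.6719]
lid_green scene [221.1 136.3] 0.7
lid_green top [388.7 225. ] 0.75
    [0.7925 0.3465 1.233 ] [0.6719, 0.6719]
brush scene [305.1 202.5] 0.64
brush top [254.1 231.8] 0.92
    [0.7925 0.3465 1.233 ] [0.6719, 0.6719]
{'time': 1.55, 'joints': [-1.434, 0.259, 1.535, -0.0, 1.348, -0.203], 'dq': [0.0, -0.0, 0.001, 0.0, -0.001, 0.0], 'joint_torque': [-0.001, -43.719, -28.43, 0.072, 0.031, 0.0], 'position': [0.183, -0.519, 0.238], 'orientation': [3.142, 0.0, 0.34], 'ft_force': [0.031, 0.73, -0.053], 'moment': [-0.049, -0.007, 0.012], 'grasp_force': 0.0, 'finger_gap': 0.093}
```

```bash
sed -i 's/^def ray/from scipy.spatial.transform import Rotation as Ro\ndef ray/; s/np.array(im\["rotation"\])@d/Ro.from_euler("xyz",im["rotation"]).as_matrix()@d/' h.py
python3 - <<'E'
from h import *
ims={c:optics.get_image(c) for c in ["scene","top"]}
H=dict(caddy=.087,caddy_rod=.237,caddy_grip=.274,old_bar_top=.24,new_bar_top=.24)
for q in ["caddy","caddy_rod","caddy_grip","old_stand","old_bar_top","new_stand","new_bar_top","cup_teal","cup_brown","cup_clear","bottle","lid_yellow","lid_green","brush"]:
    rs=[];o=[]
    for c in ["scene","top"]:
        m=finder.mark_of(c,q)
        if m: rs.append(ray(ims[c],m[0]["uv"]));o.append(np.round(atz(rs[-1],H.get(q,0)),3).tolist())
    if len(rs)==2: x,e=tri(rs); print(q,np.round(x,4),e[0],o)
E
```

```text
caddy [ 0.5309 -0.1473  0.0988] 0.0047 [[0.526, -0.163, 0.087], [0.527, -0.145, 0.087]]
caddy_rod [ 0.5319 -0.152   0.2216] 0.0001 [[0.545, -0.132, 0.237], [0.531, -0.15, 0.237]]
caddy_grip [ 0.5355 -0.1393  0.2719] 0.0006 [[0.538, -0.137, 0.274], [0.535, -0.139, 0.274]]
old_stand [ 0.6477 -0.1452  0.0009] 0.0036 [[0.645, -0.144, 0.0], [0.651, -0.147, 0.0]]
old_bar_top [ 0.64   -0.1504  0.2441] 0.0035 [[0.635, -0.153, 0.24], [0.643, -0.153, 0.24]]
new_stand [0.7199 0.1521 0.0113] 0.0029 [[0.717, 0.143, 0.0], [0.719, 0.155, 0.0]]
new_bar_top [0.7173 0.1586 0.238 ] 0.0059 [[0.723, 0.157, 0.24], [0.712, 0.162, 0.24]]
cup_teal [0.6416 0.4487 0.0075] 0.0074 [[0.644, 0.442, 0.0], [0.637, 0.456, 0.0]]
cup_brown [ 0.6239 -0.4377  0.0043] 0.0004 [[0.621, -0.443, -0.0], [0.625, -0.439, 0.0]]
cup_clear [0.462  0.4632 0.0032] 0.0019 [[0.458, 0.464, 0.0], [0.463, 0.463, 0.0]]
bottle [0.7267 0.001  0.0053] 0.0082 [[0.731, -0.009, 0.0], [0.721, 0.006, 0.0]]
lid_yellow [0.5821 0.0104 0.0016] 0.0086 [[0.588, 0.004, 0.0], [0.575, 0.016, 0.0]]
lid_green [ 0.4103 -0.5332  0.0075] 0.0019 [[0.406, -0.545, 0.0], [0.408, -0.535, 0.0]]
brush [ 0.406  -0.0195  0.0016] 0.0085 [[0.398, -0.015, 0.0], [0.412, -0.025, 0.0]]
```

View pics/scene0.png

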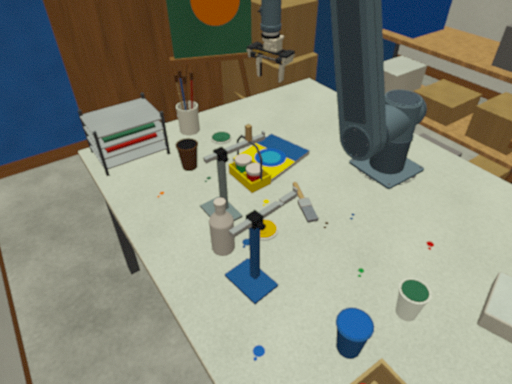

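View pics/top0.png

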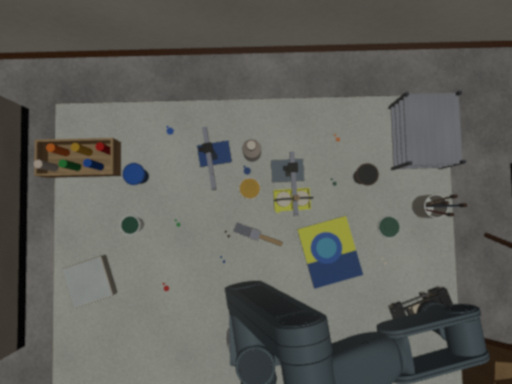

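Run:
```python
from h import *
t=cv2.imread("pics/top0.png");s=cv2.imread("pics/scene0.png")
a=cv2.resize(t[115:225,190:325],None,fx=5,fy=5,interpolation=cv2.INTER_CUBIC)
cv2.imwrite("pics/topc.png",a)
im=optics.get_image("top")
for n in ["old_stand","new_stand","caddy"]:
    o=finder.outline_of("top",n)
    if o:
        r=o[0]["region"]; ys,xs=np.nonzero(r); print(n,o[0]["score"],r.sum(),xs.min(),xs.max(),ys.min(),ys.max())
        if n!="caddy":
            y=np.arange(ys.min(),ys.max()+1); 
            print([(int(k),int(xs[ys==k].min()),int(xs[ys==k].max())) for k in y if (ys==k).any()])
```

```text
old_stand 0.63 434 377 399 215 237
[(215, 385, 392), (216, 383, 394), (217, 381, 395), (218, 380, 396), (219, 379, 397), (220, 378, 398), (221, 377, 398), (222, 377, 399), (223, 377, 399), (224, 377, 399), (225, 377, 399), (226, 377, 399), (227, 377, 399), (228, 377, 399), (229, 377, 399), (230, 377, 399), (231, 378, 398), (232, 379, 398), (233, 379, 397), (234, 380, 397), (235, 381, 396), (236, 383, 394), (237, 386, 392)]
new_stand 0.67 890 197 230 127 188
[(127, 203, 205), (128, 203, 206), (129, 202, 206), (130, 202, 206), (131, 203, 206), (132, 203, 206), (133, 203, 206), (134, 203, 206), (135, 203, 206), (136, 204, 206), (137, 204, 206), (138, 204, 207), (139, 204, 207), (140, 204, 225), (141, 204, 227), (142, 204, 227), (143, 203, 228), (144, 200, 228), (145, 198, 228), (146, 197, 228), (147, 197, 228), (148, 197, 229), (149, 197, 229), (150, 197, 229), (151, 197, 229), (152, 198, 229), (153, 198, 229), (154, 198, 229), (155, 198, 230), (156, 198, 230), (157, 198, 230), (158, 199, 230), (159, 199, 230), (160, 199, 230), (161, 199, 229), (162, 199, 224), (163, 199, 217), (164, 199, 214), (165, 200, 213), (166, 201, 212), (167, 207, 212), (168, 208, 212), (169, 208, 212), (170, 208, 212), (171, 208, 213), (172, 208, 213), (173, 209, 213), (174, 209, 213), (175, 209, 213), (176, 209, 213), (177, 209, 213), (178, 210, 214), (179, 210, 214), (180, 210, 214), (181, 210, 214), (182, 210, 214), (183, 210, 214), (184, 211, 214), (185, 211, 214), (186, 211, 214), (187, 211, 214), (188, 212, 214)]
caddy 0.72 528 273 311 187 210
```

View pics/topc.png

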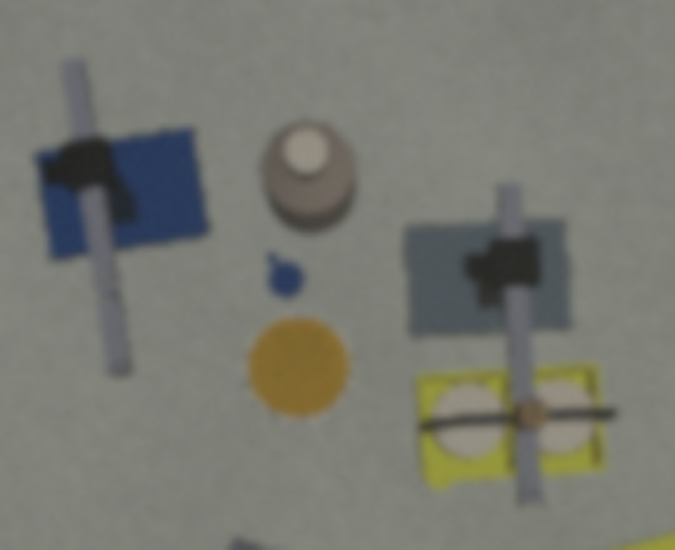

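Run:
```python
from h import *
im=optics.get_image("top")
def w(u,v,z): return atz(ray(im,(u/5+190-.4,v/5+115-.4)),z)
for n,a,b in [("new",(73,62),(119,372)),("old",(509,186),(530,500)),("rod",(422,426),(615,413))]:
    A,B=w(*a,.24),w(*b,.24); d=B-A; print(n,A[:2],B[:2],"bar dir deg",np.degrees(np.arctan2(d[1],d[0])),np.hypot(*d[:2]))
print("notch?",w(113,296,.24),"lip end",w(119,375,.252),"clampnew",w(93,163,.247),"old grip",w(532,412,.29),"clampold", w(514,263,.247))
print("base corners blue",[w(*p,.008)[:2].round(3).tolist() for p in [(38,152),(193,128),(208,235),(53,260)]], "grey",[w(*p,.008)[:2].round(3).tolist() for p in [(405,227),(568,219),(571,327),(411,335)]])
wr=optics.get_image("wrist");print(wr["position"],wr["rotation"])
```

```text
new [0.78608935 0.1562586 ] [0.57138251 0.12792664] bar dir deg -172.48287827489682 0.21656806590680203
old [ 0.69297052 -0.14154651] [ 0.47796727 -0.14965196] bar dir deg -177.84101749145378 0.215155982868272
rod [ 0.5298395  -0.07768957] [ 0.53567747 -0.20917407] bar dir deg -87.45771115352761 0.1316140409411983
notch? [0.62352648 0.13120918 0.24      ] lip end [0.56861237 0.12661708 0.252     ] clampnew [0.71437651 0.14265497 0.247     ] old grip [ 0.53583818 -0.14779867  0.29      ] clampold [ 0.63904354 -0.14280189  0.247     ]
base corners blue [[0.765, 0.216], [0.782, 0.091], [0.694, 0.081], [0.677, 0.206]] grey [[0.697, -0.078], [0.701, -0.209], [0.613, -0.209], [0.61, -0.081]]
[ 0.25853568 -0.49178338  0.38464981] [ 2.85106929e+00  6.82138535e-04 -1.23008930e+00]
```

```bash
python3 -m handwheel '[{"xyz":[0.02,-0.01,-0.05],"turn":-5,"hand":1},{"xyz":[0.06,-0.03,-0.09],"turn":-13,"hand":1},{"xyz":[0.10,-0.05,-0.12],"turn":-21,"hand":1},{"xyz":[0.14,-0.07,-0.13],"turn":-29,"hand":1},{"xyz":[0.18,-0.09,-0.13],"turn":-37,"hand":1},{"xyz":[0.22,-0.11,-0.13],"turn":-45,"hand":1},{"xyz":[0.26,-0.13,-0.13],"turn":-53,"hand":1},{"xyz":[0.30,-0.15,-0.13],"turn":-61,"hand":1},{"xyz":[0.34,-0.17,-0.13],"turn":-69,"hand":1},{"xyz":[0.38,-0.195,-0.13],"turn":-72.7,"hand":1},{"xyz":[0.42,-0.215,-0.13],"turn":-72.7,"hand":1},{"xyz":[0.457,-0.234,-0.13],"turn":-72.7,"hand":1}]'
python3 -m handwheel '[{"xyz":[0,0,0],"turn":0,"hand":1},{"xyz":[0,0,0],"turn":0,"hand":1}]'
python3 - <<'E'
from h import *
im=optics.get_image("wrist"); save(im,"w1.png"); t=optics.get_image("top"); sc=optics.get_image("scene")
print(im["position"],im["rotation"])
for q,z in [("caddy_grip",.274),("caddy_rod",.237),("old_bar_top",.24),("caddy",.087)]:
    for c,i in [("wrist",im),("scene",sc),("top",t)]:
        m=finder.mark_of(c,q)
        if m: print(q,c,round(m[0]["score"],2),np.round(m[0]["uv"],1),np.round(atz(ray(i,m[0]["uv"]),z),4))
E
```

```text
time: 4.55
position: [0.5374, -0.1437, 0.3678]
orientation: [3.141, 0.0, 1.609]
ft_force: [0.0, -1.1, 0.6]
finger_gap: 0.0931
grasp_force: 0.0
time: 4.75
position: [0.5364, -0.145, 0.3673]
orientation: [-3.141, 0.0, 1.611]
ft_force: [-0.7, 0.4, -0.1]
finger_gap: 0.093
grasp_force: 0.0
[ 0.53310019 -0.06487327  0.51428628] [2.85136485e+00 8.03755879e-04 4.11542128e-02]
caddy_grip wrist 0.69 [262.3 202.7] [ 0.5394 -0.1478  0.274 ]
caddy_grip scene 0.64 [248.2 130.8] [ 0.5364 -0.145   0.274 ]
caddy_grip top 0.68 [295.  196.2] [ 0.5391 -0.1462  0.274 ]
caddy_rod wrist 0.67 [261.5 189.3] [ 0.5388 -0.1454  0.237 ]
caddy_rod scene 0.66 [247.  141.3] [ 0.5409 -0.1462  0.237 ]
caddy_rod top 0.71 [294.9 197.9] [ 0.5348 -0.1492  0.237 ]
old_bar_top wrist 0.69 [359.5 192.1] [ 0.6431 -0.1433  0.24  ]
old_bar_top scene 0.67 [220.5 153.2] [ 0.6441 -0.1333  0.24  ]
old_bar_top top 0.8 [293.9 165.1] [ 0.6469 -0.1488  0.24  ]
caddy wrist 0.64 [257.1 164.5] [ 0.5331 -0.1477  0.087 ]
caddy scene 0.82 [251.8 179.2] [ 0.5307 -0.1375  0.087 ]
caddy top 0.5 [290.6 198.7] [ 0.5372 -0.1473  0.087 ]
```

View pics/w1.png

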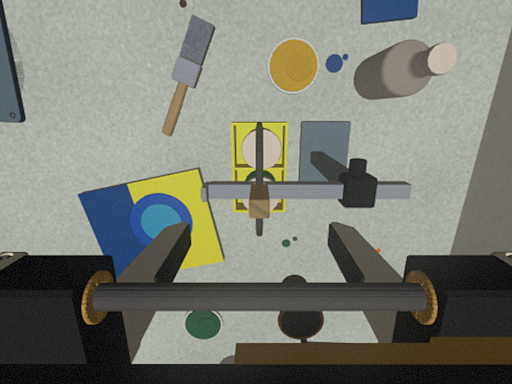

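```bash
python3 -m handwheel '[{"xyz":[-0.002,0.002,0.025],"turn":0,"hand":1},{"xyz":[-0.002,0.002,0.045],"turn":0,"hand":1},{"xyz":[-0.002,0.002,0.045],"turn":0,"hand":1},{"xyz":[-0.002,0.002,0.045],"turn":0,"hand":1}]'
python3 - <<'E'
from h import *
im=optics.get_image("wrist"); p=im["pixels"][:,:,::-1]
cv2.imwrite("pics/w2.png",cv2.resize(p[140:340,130:390],None,fx=3,fy=3,interpolation=cv2.INTER_CUBIC))
for q,z in [("caddy_grip",.274),("caddy_rod",.237),("old_bar_top",.24)]:
    m=finder.mark_of("wrist",q)
    if m: print(q,round(m[0]["score"],2),np.round(m[0]["uv"],1),np.round(atz(ray(im,m[0]["uv"]),z),4))
print(bot.sense()["position"],bot.sense()["orientation"])
# TCP projected at its own position
R=Ro.from_euler("xyz",im["rotation"]).as_matrix()
def proj(P): c=R.T@(np.array(P)-im["position"]); return im["fx"]*c[0]/c[2]+im["cx"],im["fy"]*c[1]/c[2]+im["cy"]
T=np.array(bot.sense()["position"]); print([proj((T[0],T[1],z)) for z in (T[2],.294,.274)])
E
```

```text
time: 5.9
position: [0.5383, -0.1475, 0.3229]
orientation: [-3.141, -0.0, 1.609]
ft_force: [-1.0, 0.2, 0.2]
finger_gap: 0.093
grasp_force: 0.0
caddy_grip 0.61 [262.9 217.7] [ 0.5412 -0.1474  0.274 ]
caddy_rod 0.56 [254.9 199.5] [ 0.5343 -0.1449  0.237 ]
old_bar_top 0.8 [369.5 200.5] [ 0.6374 -0.1408  0.24  ]
[ 0.53878886 -0.14771919  0.32397598] [3.13961227e+00 1.04687030e-03 1.60875095e+00]
[(np.float64(260.0496086529911), np.float64(249.50780129162064)), (np.float64(259.9085743405888), np.float64(228.724522231023)), (np.float64(259.83586121570613), np.float64(218.0092775500321))]
```

View pics/w2.png

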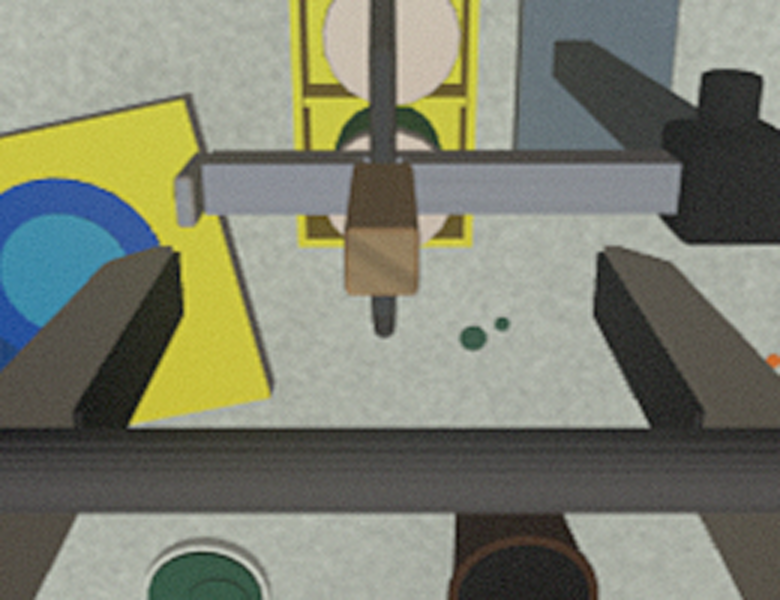

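```bash
python3 -m handwheel '[{"xyz":[0.001,-0.0015,0.02],"turn":0,"hand":1},{"xyz":[0.001,-0.0015,0.048],"turn":0,"hand":1},{"xyz":[0.001,-0.0015,0.048],"turn":0,"hand":0.6},{"xyz":[0.001,-0.0015,0.048],"turn":0,"hand":0.35},{"xyz":[0.001,-0.0015,0.048],"turn":0,"hand":0.28},{"xyz":[0.001,-0.0015,0.048],"turn":0,"hand":0.25},{"xyz":[0.001,-0.0015,0.048],"turn":0,"hand":0.23},{"xyz":[0.001,-0.0015,0.048],"turn":0,"hand":0.23}]'
python3 -m handwheel '[{"xyz":[0,0,0],"turn":0,"hand":0.21},{"xyz":[0,0,0],"turn":0,"hand":0.2},{"xyz":[0,0,0],"turn":0,"hand":0.19}]'
python3 - <<'E'
from h import *
im=optics.get_image("wrist"); p=im["pixels"][:,:,::-1]
cv2.imwrite("pics/w3.png",cv2.resize(p[140:340,130:390],None,fx=3,fy=3,interpolation=cv2.INTER_CUBIC))
E
```

```text
time: 6.9
position: [0.5369, -0.1467, 0.2753]
orientation: [3.141, 0.001, 1.609]
ft_force: [0.4, -0.5, 0.9]
finger_gap: 0.0498
grasp_force: 0.0
time: 7.2
position: [0.5367, -0.1466, 0.2746]
orientation: [-3.142, -0.0, 1.609]
ft_force: [-0.2, -0.1, 0.1]
finger_gap: 0.0257
grasp_force: 0.0
```

View pics/w3.png

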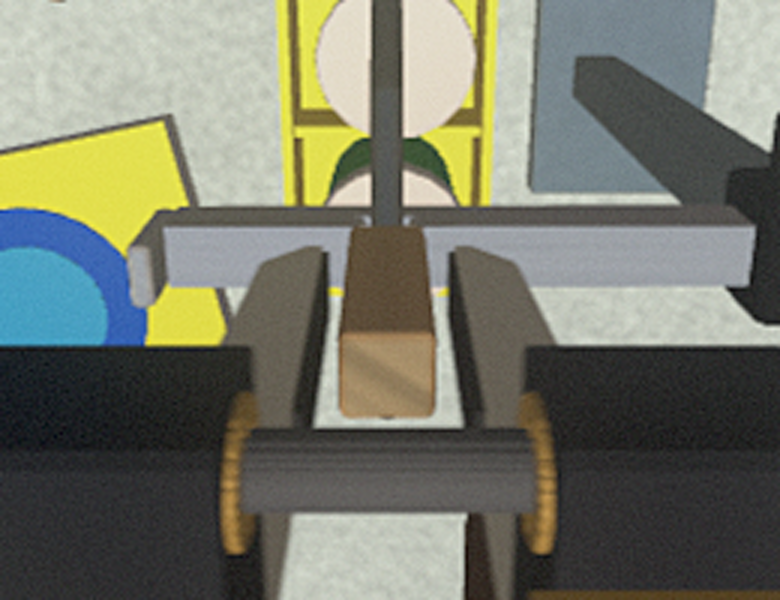

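```bash
python3 -m handwheel '[{"xyz":[0,0,0],"turn":0,"hand":0.1},{"xyz":[0,0,0],"turn":0,"hand":0},{"xyz":[0,0,0],"turn":0,"hand":0},{"xyz":[0,0,0],"turn":0,"hand":0}]'
python3 -m handwheel '[{"xyz":[0,0,-0.001],"turn":0,"hand":0},{"xyz":[0,0,-0.002],"turn":0,"hand":0},{"xyz":[0,0,-0.003],"turn":0,"hand":0},{"xyz":[0,0,-0.004],"turn":0,"hand":0},{"xyz":[0,0,-0.006],"turn":0,"hand":0},{"xyz":[0,0,-0.008],"turn":0,"hand":0},{"xyz":[0,0,-0.011],"turn":0,"hand":0},{"xyz":[0,0,-0.014],"turn":0,"hand":0},{"xyz":[0,0,-0.014],"turn":0,"hand":0}]'
```

```text
time: 7.65
position: [0.5366, -0.1466, 0.2746]
orientation: [-3.141, -0.0, 1.609]
ft_force: [-1.6, 0.4, -0.2]
finger_gap: 0.0177
grasp_force: 30.0
time: 8.55
position: [0.5371, -0.1467, 0.2894]
orientation: [3.14, 0.001, 1.609]
ft_force: [0.7, -0.5, -7.0]
finger_gap: 0.018
grasp_force: 30.0
```

```bash
python3 -m handwheel '[{"xyz":[0,0,-0.004],"turn":0,"hand":0},{"xyz":[0,0,-0.010],"turn":0,"hand":0},{"xyz":[0,0,-0.016],"turn":0,"hand":0},{"xyz":[0,0,-0.021],"turn":0,"hand":0},{"xyz":[0,-0.002,-0.022],"turn":0,"hand":0},{"xyz":[0,-0.008,-0.022],"turn":0,"hand":0},{"xyz":[0,-0.018,-0.022],"turn":0,"hand":0},{"xyz":[0,-0.031,-0.022],"turn":0,"hand":0},{"xyz":[0,-0.044,-0.022],"turn":0,"hand":0},{"xyz":[0,-0.054,-0.022],"turn":0,"hand":0},{"xyz":[0,-0.060,-0.022],"turn":0,"hand":0},{"xyz":[0,-0.062,-0.022],"turn":0,"hand":0}]'
python3 -m handwheel '[{"xyz":[0,-0.003,0],"turn":0,"hand":0},{"xyz":[0,-0.012,0],"turn":0,"hand":0},{"xyz":[0,-0.024,0],"turn":0,"hand":0},{"xyz":[0,-0.036,0],"turn":0,"hand":0},{"xyz":[0,-0.046,0],"turn":0,"hand":0},{"xyz":[0,-0.053,0],"turn":0,"hand":0},{"xyz":[0,-0.055,0],"turn":0,"hand":0},{"xyz":[0,-0.055,0],"turn":0,"hand":0},{"xyz":[0,-0.055,0],"turn":0,"hand":0}]'
python3 - <<'E'
from h import *
f=[]
for i in range(6): optics.get_image("top"); f.append(bot.sense()["ft_force"])
print(np.mean(f,0),np.std(f,0))
im=optics.get_image("scene");save(im,"s2.png")
E
```

```text
time: 9.75
position: [0.474, -0.149, 0.311]
orientation: [3.141, 0.0, 1.608]
ft_force: [-0.0, -1.1, -7.0]
finger_gap: 0.0179
grasp_force: 30.0
time: 10.65
position: [0.4201, -0.1512, 0.3108]
orientation: [3.141, 0.0, 1.608]
ft_force: [0.5, -0.5, -6.4]
finger_gap: 0.0173
grasp_force: 30.0
[ 0.23871733 -0.14835813 -6.61380458] [0.51074828 0.73470275 0.61304833]
```

View pics/s2.png

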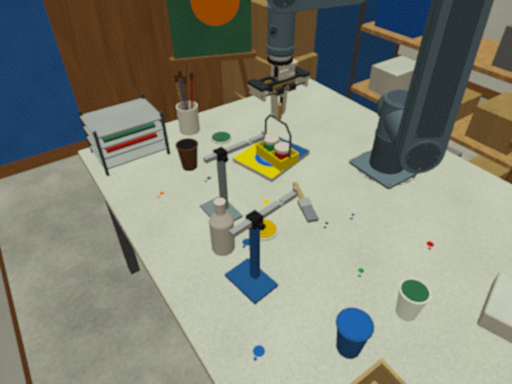

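```bash
python3 -m handwheel '[{"xyz":[0.006,0,0],"turn":0,"hand":0},{"xyz":[0.022,0.004,0],"turn":-0.5,"hand":0},{"xyz":[0.046,0.010,0],"turn":-1,"hand":0},{"xyz":[0.076,0.016,0],"turn":-1.5,"hand":0},{"xyz":[0.106,0.023,0],"turn":-2,"hand":0},{"xyz":[0.136,0.030,0],"turn":-2.5,"hand":0},{"xyz":[0.166,0.037,0],"turn":-3.2,"hand":0},{"xyz":[0.196,0.044,0],"turn":-4,"hand":0},{"xyz":[0.224,0.051,0],"turn":-4.6,"hand":0},{"xyz":[0.246,0.056,0],"turn":-5,"hand":0},{"xyz":[0.259,0.059,0],"turn":-5.3,"hand":0},{"xyz":[0.263,0.060,0],"turn":-5.5,"hand":0}]'
python3 -m handwheel '[{"xyz":[0,0,0],"turn":0,"hand":0},{"xyz":[0,0,0],"turn":0,"hand":0},{"xyz":[0,0,0],"turn":0,"hand":0}]'
python3 - <<'E'
from h import *
im=optics.get_image("wrist"); p=im["pixels"][:,:,::-1]
print(im["position"].tolist() if hasattr(im["position"],"tolist") else im["position"],im["rotation"],bot.sense()["position"],bot.sense()["orientation"])
cv2.imwrite("pics/w4.png",cv2.resize(p[110:300,230:490],None,fx=3,fy=3,interpolation=cv2.INTER_CUBIC))
for q,z in [("new_bar_top",.24),("caddy_rod",.273)]:
    m=finder.mark_of("wrist",q)
    if m: print(q,round(m[0]["score"],2),np.round(m[0]["uv"],1),np.round(atz(ray(im,m[0]["uv"]),z),4))
E
```

```text
time: 12.2
position: [0.4697, 0.1154, 0.3105]
orientation: [-3.141, -0.0, 1.707]
ft_force: [-0.1, -0.4, -6.6]
finger_gap: 0.0178
grasp_force: 30.0
time: 12.5
position: [0.4698, 0.1131, 0.3107]
orientation: [-3.141, 0.0, 1.703]
ft_force: [0.4, -0.0, -6.5]
finger_gap: 0.0181
grasp_force: 30.0
[0.4590228594620515, 0.19256144837631264, 0.4576286414202406] [ 2.85103328e+00 -1.58673268e-05  1.33379764e-01] [0.46982663 0.11316882 0.3107041 ] [-3.14154168e+00  2.85060566e-04  1.70321056e+00]
caddy_rod 0.65 [258. 224.] [0.469  0.1125 0.273 ]
```

View pics/w4.png

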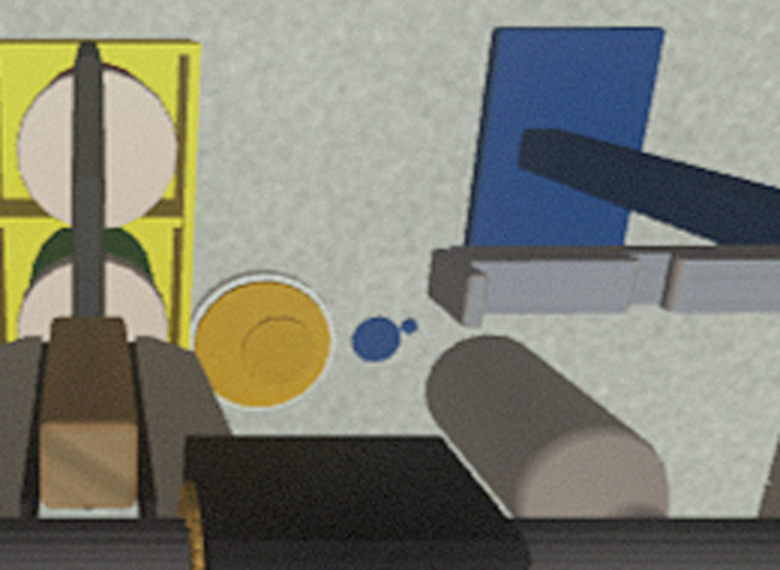

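Run:
```python
from h import *
im=optics.get_image("wrist")
w=lambda u,v,z=.24: atz(ray(im,(u/3+230-.33,v/3+110-.33)),z)
L=[w(u,v)[:2] for u,v in [(500,314),(635,312),(775,309),(500,261),(635,258),(775,259)]]
print(np.round(L,4).tolist())
for a,b in [(0,2),(3,5)]: d=L[b]-L[a]; print(np.degrees(np.arctan2(d[1],d[0])))
n=w(652,285); T=np.array(bot.sense()["position"])
print("notch edges",w(634,285),w(671,285),"mid",n,"lip",w(485,290,.252))
y=1.7032; xt=np.array([np.cos(y),np.sin(y)]);yt=np.array([np.sin(y),-np.cos(y)])
d=n[:2]-T[:2]; print("shift xt,yt to notch",d@xt,d@yt)
print("rod",w(88,300,.273))
```

```text
[[0.5885, 0.1234], [0.6269, 0.1292], [0.6666, 0.1355], [0.584, 0.139], [0.6216, 0.145], [0.661, 0.15]]
8.764967623279919
8.085152024505758
notch edges [0.62394279 0.137149   0.24      ] [0.63442165 0.13855587 0.24      ] mid [0.62904058 0.13783342 0.24      ] lip [0.57537358 0.13346981 0.252     ]
shift xt,yt to notch 0.0031105258103070574 0.16099630799194198
rod [0.46829185 0.12413316 0.273     ]
```

```bash
python3 -m handwheel '[{"xyz":[0,0.004,0],"turn":0,"hand":0},{"xyz":[0,0.014,0],"turn":-0.2,"hand":0},{"xyz":[0,0.030,0],"turn":-0.4,"hand":0},{"xyz":[0.001,0.050,0],"turn":-0.4,"hand":0},{"xyz":[0.001,0.070,0],"turn":-0.4,"hand":0},{"xyz":[0.002,0.090,0],"turn":-0.4,"hand":0},{"xyz":[0.002,0.109,0],"turn":-0.4,"hand":0},{"xyz":[0.003,0.126,0],"turn":-0.4,"hand":0},{"xyz":[0.003,0.139,0],"turn":-0.4,"hand":0},{"xyz":[0.003,0.146,0],"turn":-0.4,"hand":0},{"xyz":[0.003,0.149,0],"turn":-0.4,"hand":0},{"xyz":[0.003,0.149,0],"turn":-0.4,"hand":0}]'
python3 -m handwheel '[{"xyz":[0,0,0.005],"turn":0,"hand":0},{"xyz":[0,0,0.012],"turn":0,"hand":0},{"xyz":[0,0,0.018],"turn":0,"hand":0},{"xyz":[0,0,0.022],"turn":0,"hand":0},{"xyz":[0,0,0.024],"turn":0,"hand":0},{"xyz":[0,0,0.024],"turn":0,"hand":0},{"xyz":[0,0,0.024],"turn":0,"hand":0}]'
python3 - <<'E'
from h import *
im=optics.get_image("wrist"); p=im["pixels"][:,:,::-1]
cv2.imwrite("pics/w5.png",cv2.resize(p[110:310,130:390],None,fx=3,fy=3,interpolation=cv2.INTER_CUBIC))
s=bot.sense();print(s["position"],s["orientation"],s["ft_force"])
E
```

```text
time: 13.9
position: [0.6173, 0.1369, 0.3102]
orientation: [-3.141, -0.0, 1.712]
ft_force: [0.6, 0.8, -7.0]
finger_gap: 0.0178
grasp_force: 30.0
time: 14.6
position: [0.6172, 0.1369, 0.2869]
orientation: [3.141, 0.0, 1.712]
ft_force: [0.2, -0.1, -7.6]
finger_gap: 0.0176
grasp_force: 30.0
[0.61727559 0.13691624 0.28700082] [3.14093862e+00 7.44791144e-05 1.71162964e+00] [ 0.05413821 -0.48003777 -6.31966444]
```

View pics/w5.png

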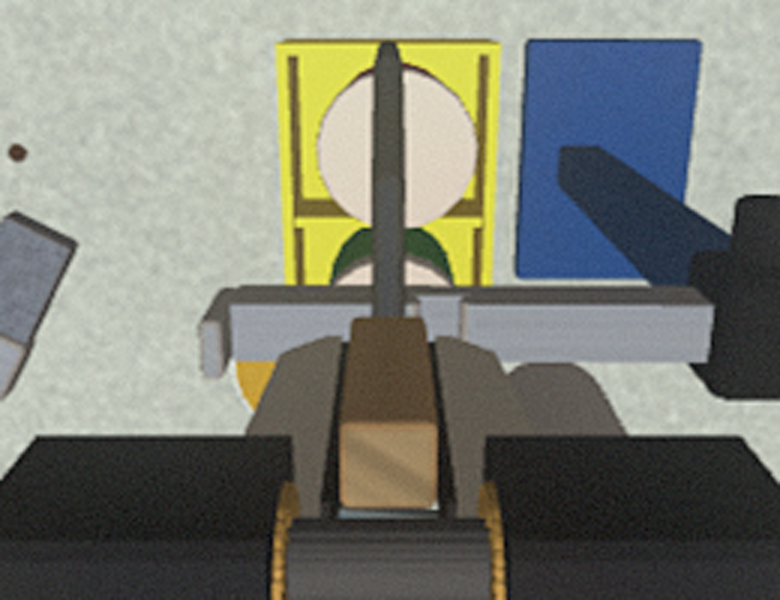

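```bash
python3 -m handwheel '[{"xyz":[0,0,0.001],"turn":0,"hand":0},{"xyz":[0,0,0.002],"turn":0,"hand":0},{"xyz":[0,0,0.003],"turn":0,"hand":0},{"xyz":[0,0,0.004],"turn":0,"hand":0},{"xyz":[0,0,0.004],"turn":0,"hand":0}]'; for i in 1 2; do :; done
python3 -m handwheel '[{"xyz":[0,0,0.0004],"turn":0,"hand":0},{"xyz":[0,0,0.0008],"turn":0,"hand":0},{"xyz":[0,0,0.0008],"turn":0,"hand":0}]'
python3 -m handwheel '[{"xyz":[0,0,0.0003],"turn":0,"hand":0},{"xyz":[0,0,0.0005],"turn":0,"hand":0},{"xyz":[0,0,0.0005],"turn":0,"hand":0}]'
```

```text
time: 15.15
position: [0.617, 0.1369, 0.2824]
orientation: [-3.141, -0.0, 1.712]
ft_force: [0.2, -0.4, -6.5]
finger_gap: 0.0179
grasp_force: 30.0
time: 15.45
position: [0.6171, 0.1369, 0.2818]
orientation: [-3.142, 0.0, 1.712]
ft_force: [-0.0, -0.3, -6.7]
finger_gap: 0.0178
grasp_force: 30.0
time: 15.75
position: [0.6171, 0.1369, 0.2817]
orientation: [3.141, 0.0, 1.712]
ft_force: [-1.1, -0.0, -4.8]
finger_gap: 0.018
grasp_force: 30.0
```

```bash
python3 -m handwheel '[{"xyz":[0,0,0.0002],"turn":0,"hand":0},{"xyz":[0,0,0.0003],"turn":0,"hand":0},{"xyz":[0,0,0.0003],"turn":0,"hand":0},{"xyz":[0,0,0.0003],"turn":0,"hand":0}]'
python3 -c "
from h import *
f=[]
for i in range(5): optics.get_image('top'); f.append(bot.sense()['ft_force'])
print(np.mean(f,0))"
```

```text
time: 16.15
position: [0.6171, 0.1369, 0.2816]
orientation: [3.141, 0.0, 1.712]
ft_force: [-1.3, -0.2, -1.1]
finger_gap: 0.0175
grasp_force: 30.0
[-1.95701729 -0.47429134 -0.11309673]
```

```bash
python3 -m handwheel '[{"xyz":[0,0,-0.0002],"turn":0,"hand":0},{"xyz":[0,0.001,-0.0002],"turn":0,"hand":0},{"xyz":[0,0.002,-0.0002],"turn":0,"hand":0},{"xyz":[0,0.003,-0.0002],"turn":0,"hand":0},{"xyz":[0,0.004,-0.0002],"turn":0,"hand":0},{"xyz":[0,0.004,-0.0002],"turn":0,"hand":0}]'
python3 -m handwheel '[{"xyz":[0,0.001,0],"turn":0,"hand":0},{"xyz":[0,0.002,0],"turn":0,"hand":0},{"xyz":[0,0.003,0],"turn":0,"hand":0},{"xyz":[0,0.003,0],"turn":0,"hand":0}]'
python3 -m handwheel '[{"xyz":[0,0.001,0],"turn":0,"hand":0},{"xyz":[0,0.002,0],"turn":0,"hand":0},{"xyz":[0,0.002,0],"turn":0,"hand":0}]'
python3 -m handwheel '[{"xyz":[0,0.001,0],"turn":0,"hand":0},{"xyz":[0,0.002,0],"turn":0,"hand":0},{"xyz":[0,0.002,0],"turn":0,"hand":0}]'
```

```text
time: 17.0
position: [0.6197, 0.1373, 0.2815]
orientation: [-3.139, 0.0, 1.712]
ft_force: [-6.0, -0.1, 2.6]
finger_gap: 0.0178
grasp_force: 30.0
time: 17.4
position: [0.6238, 0.1379, 0.2813]
orientation: [-3.141, -0.0, 1.712]
ft_force: [-2.5, -0.3, -0.8]
finger_gap: 0.0179
grasp_force: 30.0
time: 17.7
position: [0.6264, 0.1382, 0.2802]
orientation: [-3.141, -0.0, 1.712]
ft_force: [1.1, -0.5, -6.7]
finger_gap: 0.0177
grasp_force: 30.0
time: 18.0
position: [0.6281, 0.1385, 0.2809]
orientation: [-3.141, -0.0, 1.712]
ft_force: [0.3, 0.8, -7.6]
finger_gap: 0.0179
grasp_force: 30.0
```

```bash
python3 -m handwheel '[{"xyz":[0,0.0003,0.0005],"turn":0,"hand":0},{"xyz":[0,0.0005,0.001],"turn":0,"hand":0},{"xyz":[0,0.0005,0.0015],"turn":0,"hand":0},{"xyz":[0,0.0005,0.002],"turn":0,"hand":0},{"xyz":[0,0.0005,0.002],"turn":0,"hand":0}]'
python3 -m handwheel '[{"xyz":[0,0,0.0005],"turn":0,"hand":0},{"xyz":[0,0,0.001],"turn":0,"hand":0},{"xyz":[0,0,0.0015],"turn":0,"hand":0},{"xyz":[0,0,0.0015],"turn":0,"hand":0}]'
```

```text
time: 18.5
position: [0.6284, 0.1385, 0.2791]
orientation: [-3.141, 0.0, 1.712]
ft_force: [0.6, -0.6, -6.4]
finger_gap: 0.0178
grasp_force: 30.0
time: 18.9
position: [0.6285, 0.1385, 0.2777]
orientation: [-3.141, 0.0, 1.712]
ft_force: [-0.5, -0.2, -6.7]
finger_gap: 0.0178
grasp_force: 30.0
```

Free in the notch, 4 mm below the bar-top level; continuing down.

```bash
python3 -m handwheel '[{"xyz":[0,0,0.0005],"turn":0,"hand":0},{"xyz":[0,0,0.001],"turn":0,"hand":0},{"xyz":[0,0,0.0015],"turn":0,"hand":0},{"xyz":[0,0,0.0020],"turn":0,"hand":0},{"xyz":[0,0,0.0020],"turn":0,"hand":0}]'
python3 -m handwheel '[{"xyz":[0,0,0.0003],"turn":0,"hand":0},{"xyz":[0,0,0.0006],"turn":0,"hand":0},{"xyz":[0,0,0.0006],"turn":0,"hand":0}]'
python3 -m handwheel '[{"xyz":[0,0,0.0002],"turn":0,"hand":0},{"xyz":[0,0,0.0004],"turn":0,"hand":0},{"xyz":[0,0,0.0004],"turn":0,"hand":0}]'
```

```text
time: 19.4
position: [0.6289, 0.1386, 0.276]
orientation: [3.141, 0.0, 1.712]
ft_force: [0.9, 0.7, -4.5]
finger_gap: 0.0175
grasp_force: 30.0
time: 19.7
position: [0.6289, 0.1385, 0.2755]
orientation: [3.14, 0.0, 1.712]
ft_force: [3.3, 0.2, -4.6]
finger_gap: 0.0179
grasp_force: 30.0
time: 20.0
position: [0.6289, 0.1386, 0.2751]
orientation: [3.14, 0.0, 1.712]
ft_force: [3.7, 0.1, -3.8]
finger_gap: 0.0177
grasp_force: 30.0
```

```bash
python3 -m handwheel '[{"xyz":[0,0.0005,0],"turn":0,"hand":0},{"xyz":[0,0.0009,0],"turn":0,"hand":0},{"xyz":[0,0.0009,0],"turn":0,"hand":0}]'
python3 -m handwheel '[{"xyz":[0,0,0.0002],"turn":0,"hand":0},{"xyz":[0,0,0.0004],"turn":0,"hand":0},{"xyz":[0,0,0.0004],"turn":0,"hand":0}]'
python3 -c "
from h import *
f=[]
for i in range(5): optics.get_image('top'); f.append(bot.sense()['ft_force'])
print(np.mean(f,0))"
```

```text
time: 20.3
position: [0.6291, 0.1386, 0.2747]
orientation: [-3.141, 0.0, 1.712]
ft_force: [1.4, -0.9, -3.1]
finger_gap: 0.0182
grasp_force: 30.0
time: 20.6
position: [0.6291, 0.1386, 0.2747]
orientation: [-3.141, 0.0, 1.712]
ft_force: [-0.5, -0.3, -0.8]
finger_gap: 0.0179
grasp_force: 30.0
[-0.06015385  0.04858738  0.20156765]
```

```bash
python3 -m handwheel '[{"xyz":[0,0,0],"turn":0,"hand":0.2},{"xyz":[0,0,0],"turn":0,"hand":0.25},{"xyz":[0,0,0],"turn":0,"hand":0.35},{"xyz":[0,0,0],"turn":0,"hand":0.45},{"xyz":[0,0,0],"turn":0,"hand":0.5},{"xyz":[0,0,0],"turn":0,"hand":0.5}]'
python3 -m handwheel '[{"xyz":[0,0,-0.005],"turn":0,"hand":0.5},{"xyz":[0,0,-0.02],"turn":0,"hand":0.5},{"xyz":[0,0,-0.045],"turn":0,"hand":0.5},{"xyz":[0,0,-0.075],"turn":0,"hand":0.5},{"xyz":[0,0,-0.1],"turn":0,"hand":0.5},{"xyz":[0,0,-0.1],"turn":0,"hand":0.5},{"xyz":[0,0,-0.1],"turn":0,"hand":0.5},{"xyz":[0,0,-0.1],"turn":0,"hand":0.5},{"xyz":[0,0,-0.1],"turn":0,"hand":0.5},{"xyz":[0,0,-0.1],"turn":0,"hand":0.5},{"xyz":[0,0,-0.1],"turn":0,"hand":0.5}]'
python3 - <<'E'
from h import *
im=optics.get_image("wrist"); cv2.imwrite("pics/w6.png",im["pixels"][:,:,::-1]) 
b=optics.get_image("scene")["pixels"][150:310,180:340,::-1]
a=im["pixels"][80:320,100:440,::-1]
cv2.imwrite("pics/fin.png",np.hstack([cv2.resize(b,(400,400)),cv2.resize(a,(400,400))]))
E
```

```text
time: 21.45
position: [0.6294, 0.1387, 0.2744]
orientation: [3.142, -0.0, 1.712]
ft_force: [0.2, 0.2, 1.3]
finger_gap: 0.0462
grasp_force: 0.0
time: 22.55
position: [0.6292, 0.1386, 0.3736]
orientation: [-3.14, -0.0, 1.712]
ft_force: [0.3, 0.1, -0.5]
finger_gap: 0.0463
grasp_force: 0.0
```

View pics/fin.png

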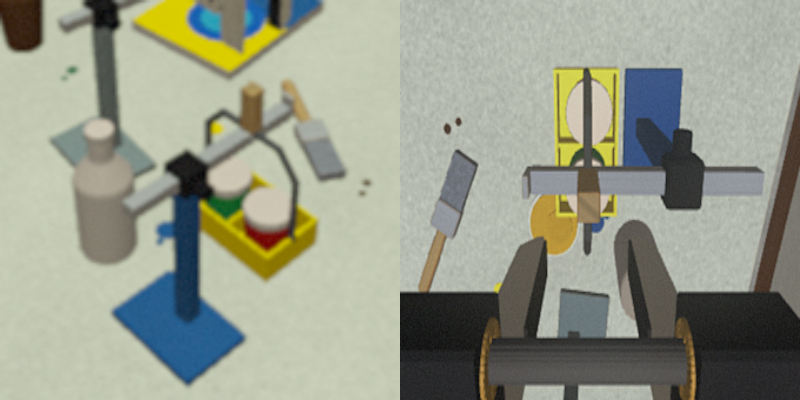

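The caddy hangs level in the notch of the blue bar, both pots upright, and the gripper is clear of it. I'm handing in.

```bash
python3 -c "
from workcell import bot
print(bot.finish_job())"
```

```text
the job is handed in; nothing more can be done
None
```

The caddy now hangs level and still in the blue stand's notch with both pots upright, the gripper is clear of it, and the job is handed in; the hand-in returned no verdict.

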